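Free the bench pin from its hold-down jig

TASK

On the goldsmith's bench, swing up the hinged steel hold-down bar of the wooden jig and leave it standing open, roughly upright or further back. Then slide the freed wooden bench pin along the jig's board, out of the open end, until the whole pin is clear of where the bar comes down, and leave it lying flat on the board without ever picking it up off the board. Leave the spare pin lying on the bench alone.

Things in the scene. Friction and masses are not known exactly. Their poses are not given: they have to be found in the camera images.
- jig: Fixed pale wooden board 280x200x15 mm. Origin: on the bench surface under the board, which spans x -170..110, y -100..100 mm. Pin slides out to -x (open end, towards robot) along y=0. Guide rails 8 mm high at y=+-22..32, x 20..85; back stop behind the pin. Closed steel bar lies across the pin along y: x 44..66, z 34..45. Hinge axis parallel to x at y=65, z=39.5, lugs to z=45.
- hold_bar (a joint): Bar angle, rad: 0 closed (starts 0..0.06), 1.57 upright, stop 1.9; end at jig -y rises and swings over to +y. Stiff, stays where left; 2-3 N at the handle lifts it. Handle: dark wood roller along jig x, 26 long, 22 dia, on the bar's free end; closed centre at jig (55,-65,54.5) mm. Pinch its end faces from above, fingers closing along jig x; the 22 mm wide bar fits between them all the way.
- bench_pin: Pin in the jig: brown wood block 150x40x18 mm (x,y,z), 0.12 kg, 12 mm slot 30 deep in its -x end, heel 15 long on top of its +x end, 30 mm high in all. Origin: centre of underside, 15 mm above the bench. Lies along jig x, origin near jig x=10; front part free of guides. Heel behind the bar stops it coming out while the bar is down. Grip across the width, e.g. 30 mm to -x of the origin.
- spare_pin: Spare pin of the same shape and wood, lying loose on the bench on the jig's +y side; leave alone. Origin: centre of its underside. A glass lamp jar, a small brass pot and tweezers also lie about.

How it is judged (in metres and radians):
On the way:
1. the bar is swung up past 57 degrees while the pin is still in its place (value of joint hold_bar above 1 rad and x of bench_pin in the frame of jig above -0.01 m), for 0.2 s.
At the end, for the whole second after the job is handed in: The bar stands open (over 1.0 rad), and the bench pin lies at rest, flat (within 7 degrees) on the jig's board (underside 11 to 20 mm above the bench), its origin beyond x = -35 mm of the jig, so that its rear end is clear of the bar's path (value of joint hold_bar above 1 rad and x of bench_pin in the frame of jig below -0.035 m and z of bench_pin in the frame of jig between 0.011 and 0.02 m and angle between bench_pin's own z axis and vertical below 0.12 rad and linear speed of bench_pin below 0.02 m/s and velocity of joint hold_bar between -0.1 and 0.1 rad/s); the robot touches nothing.
It fails at once if the bench pin is picked up more than 25 mm off the board (z of bench_pin in the frame of jig above 0.04 m).
It fails at once if the spare pin is moved by more than 20 mm (distance of spare_pin from where it was at the start of the episode above 0.02 m).
It also fails if it takes over 51 s, if anything falls off the work surface, if the arm or the gripper's body presses on something with over 40 N, if the wrist force passes 120 N, or if a joint passes its speed limit or range.

ROBOT

A 6-joint arm with a two-finger parallel gripper is mounted at the origin on the work surface. World frame = base frame: x ahead of the robot, y to its left, z up, the work surface at z = 0. Lengths are in m, angles in degrees, forces in N, time in s.
With the tool pointing down it reaches from about 0.425 to 1.125 m from the base axis. Payload 14.9 kg.
Tool frame: the origin (TCP) lies at the very end of the fingers, on their centre line; the grasp point (between the pads) lies manip.grasp_offset behind it (manip.grasp_offset is the distance from the TCP to the grasp point, in m); z points along the fingers, y is the line along which they close (so a half turn about z gives the same grasp; the last joint's range is limited). The gripper opens to 91 mm and grips with 3 to 60 N. Pads are 32 mm wide; open, the fingers measure 118 mm over their backs; the gripper's body (76 mm by 178 mm) begins 60 mm behind the grasp point.
Start: joints at [-1.908, 21.709, 99.362, -0, 58.929, -1.908], TCP at [0.7, -0, 0.214] pointing down, gripper open.
Joint ranges: [-158.91, 158.91], [-42.39, 125.64], [0.06, 152.35], [-60.88, 240.88], [17.5, 164.5], [-176.32, 176.32]. Speed limits (degrees/s): [108.29, 108.29, 136.94, 180, 180, 180].

INTERFACE

Orientations are given as [roll, pitch, yaw] about the fixed x, y, z axes, in that order (R = Rz(yaw) Ry(pitch) Rx(roll)).
In Python, from rig import manip, optics, sensors gives the robot as it stands (manip), with the cameras (optics) and the readings (sensors).
- The arm moves only by the tool creep_tool, called after "Request:" as name([rows], argument=value, ...), one row to a line, values as JSON. Schema: {"type":"object","properties":{"plan":{"type":"array","items":{"type":"object","properties":{"d":{"type":"array","items":{"type":"number"},"minItems":3,"maxItems":3},"yaw":{"type":"number"},"finger_gap":{"type":"number"}},"additionalProperties":false,"required":["finger_gap"]},"minItems":1,"maxItems":8},"clamp_n":{"type":"number"},"only":{"type":"string"},"quiet":{"type":"boolean"},"lines":{"type":"string"}},"required":["plan"],"additionalProperties":false}. plan is a list of rows, 1 to 8 of them, each an object with the fields d (a list: dx, dy, dz in fractions of the full range, 1 being 0.75 m), yaw (a turn about the tool's z in a scale on which 1.0 is 360 degrees), finger_gap (the finger opening in m); a field left out counts as zero (the opening has to be given); each row is the pose to reach, as a shift and turn from the pose commanded when the call began, along the tool's axes at that moment; what a row does not reach only later rows make up. A row lasts 1/12 s, in which the tool goes at most 0.0417 m and 7.16 degrees, less where a joint would pass 70% of its speed; a pose out of reach is approached as far as the arm can. The fingers move at their own pace and stop on an object; clamp_n is the grip in N (left out, the last holds). Time passes only in rows, so rows that do not move let the fingers close. The tool returns the time, the measured TCP pose, the force, the opening and the grip force at its end. only (a regular expression) keeps the lines of the reply that match it, lines (a string "A,B") keeps lines A to B, and quiet returns only ok. Shift and turn numbers lie between -1 and 1, and a call with a number outside is refused. Input that does not fit is refused with a message, and nothing moves.
- sensors.get_obs(): the state, without advancing time (a new reading comes with each control period).
- optics.camera(name): name is "scene" or "side" or "wrist"; returns the picture (480x640x3 uint8, blue, green, red); there is no depth.
- optics.camera_params(name): a dict with "vfov" (degrees; the focal length in pixels is half the picture's height over the tangent of half this angle, whatever the lens; pixels are square), "cx", "cy" (the principal point, pixels), "distortion" ([k1, k2, p1, p2, k3] as OpenCV has them; the pictures are not rectified), "rvec" (rotation vector, rad) and "tvec" (3), from world to camera coordinates, as OpenCV has them. Camera axes: x right, y down, z forward; pixel columns grow to the right and rows downward; lengths in m; the calibration is good to about 2 mm. A picture is of the moment at which its call begins: read the wrist's pose just before it. camera_params takes no time and is no camera call; for the wrist camera it gives the pose at the moment of the call.
- manip.hand_in(): hands the job in; it is judged then, once.
The state is a dict: "time_s": time; "joint_pos": joint angles; "dq": joint speeds; "joint_torque": joint torques, N m; "eef_pos": TCP position; "orientation": TCP orientation; "force": force on the tool from outside, world axes, zero at the start; "wrist_torque": the same for the moment, N m; "finger_gap": finger opening in m; "grip_force": force on a finger pad.
Only numpy, scipy, OpenCV 4.12 (cv2) and the standard library are available. Lean on these libraries where they do the work, as an engineer would, in place of code of your own. Each camera call takes 0.05 s, during which the arm holds its last target. There are 200 camera calls.

## Working session

There is one attempt and no reset: what is moved stays moved. The work goes in short steps, Python scripts to look and compute and a tool call to move; the robot and the scene stay as the last step left them, time stands still between calls to the robot, and variables do not carry over. Pictures are saved under pics/ and viewed, at most 10 in all, crops included, and the job is handed in when it is done.

```bash
ls; mkdir -p pics; python3 - <<'E'
from rig import manip, optics, sensors
import cv2
for n in("scene","side","wrist"):
    cv2.imwrite(f"pics/{n}0.png",optics.camera(n)); print(n,optics.camera_params(n))
o=sensors.get_obs();print(o['eef_pos'],o['orientation'],manip.grasp_offset,o['time_s'])
E
```

```text
pics
rig.py
scene {'vfov': 56.248216946650956, 'cx': 314.5933502795322, 'cy': 249.64322775912683, 'distortion': array([-0.09544942,  0.        ,  0.        ,  0.        ,  0.        ]), 'rvec': array([ 1.31450106,  2.09214505, -1.02576339]), 'tvec': array([ 0.13792625, -0.34785135,  1.19022611])}
side {'vfov': 46.07752058095625, 'cx': 319.80049636742183, 'cy': 238.12072461958007, 'distortion': array([-0.07654523,  0.        ,  0.        ,  0.        ,  0.        ]), 'rvec': array([ 2.04552828, -0.60343364,  0.32258945]), 'tvec': array([-0.45941514,  0.28797298,  0.39820571])}
wrist {'vfov': 68.50829036395746, 'cx': 319.8763591859098, 'cy': 235.33375474405838, 'distortion': array([-0.04489017,  0.        ,  0.        ,  0.        ,  0.        ]), 'rvec': array([-2.84287422e+00,  1.40673277e-03,  3.01535519e-03]), 'tvec': array([-0.69867872, -0.03307422,  0.39279757])}
[6.99693976e-01 8.69104440e-06 2.13444544e-01] [-1.79953233e+02 -2.43828327e-03  9.00003183e+01] 0.0188 0.15
```

View pics/scene0.png

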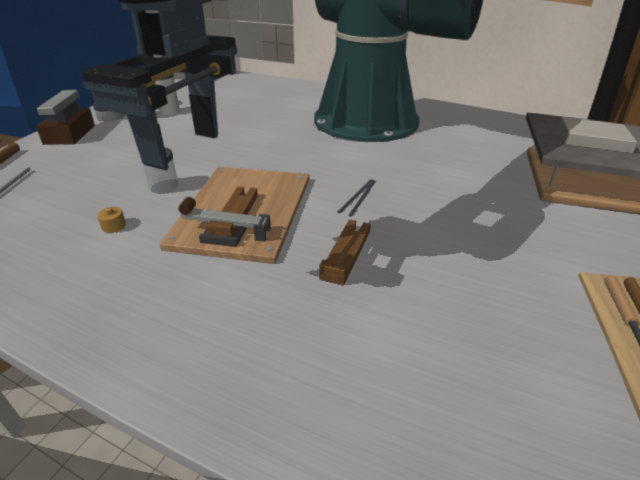

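View pics/side0.png

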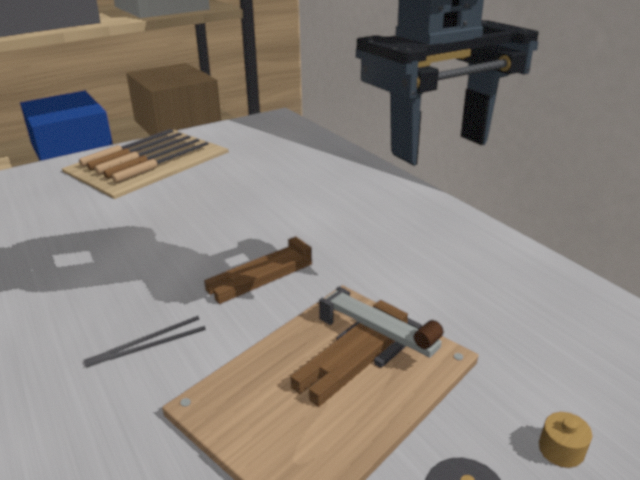

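View pics/wrist0.png

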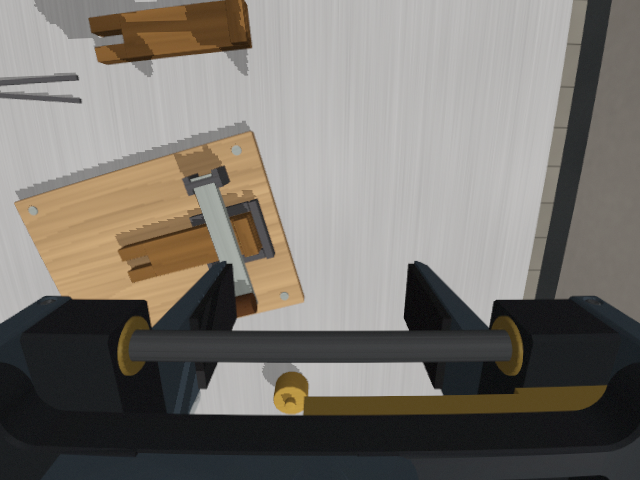

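The scene view shows the jig's board with corners near (220,168), (310,172), (275,252) and (165,245). The side view has corners at (345,290), (477,358) and (167,408), and the roller at (429,334). The wrist view has corners at (252,131), (16,201) and (303,301).

```bash
cat > h.py <<'E'
import numpy as np, cv2
from rig import manip, optics, sensors
def ray(n,uv,p=None):
    p=p or optics.camera_params(n); f=240/np.tan(np.radians(p['vfov'])/2)
    K=np.array([[f,0,p['cx']],[0,f,p['cy']],[0,0,1]])
    R=cv2.Rodrigues(np.array(p['rvec']))[0]
    q=cv2.undistortPoints(np.array([[uv]],float),K,np.array(p['distortion']))[0,0]
    return -R.T@p['tvec'], R.T@np.array([*q,1])
def plane(n,uv,z,p=None):
    c,d=ray(n,uv,p); return c+d*(z-c[2])/d[2]
def tri(obs):
    A=np.zeros((3,3));b=np.zeros(3)
    for n,uv in obs:
        c,d=ray(n,uv); d/=np.linalg.norm(d); M=np.eye(3)-np.outer(d,d); A+=M;b+=M@c
    return np.linalg.solve(A,b)
def fit(model,pts):
    m=np.array(model,float);q=np.array(pts)[:,:2];mc=m-m.mean(0);qc=q-q.mean(0)
    th=np.arctan2((mc[:,0]*qc[:,1]-mc[:,1]*qc[:,0]).sum(),(mc*qc).sum())
    R=np.array([[np.cos(th),-np.sin(th)],[np.sin(th),np.cos(th)]])
    t=q.mean(0)-R@m.mean(0); return th,t,R,np.linalg.norm(m@R.T+t-q,axis=1)
E
python3 - <<'E'
from h import *
P={'pp':(.11,.1),'pn':(.11,-.1),'np':(-.17,.1),'nn':(-.17,-.1)}
C={'wrist':dict(pp=(252,131),np=(16,201),pn=(303,301)),
'side':dict(pp=(345,290),pn=(477,358),np=(167,408)),
'scene':dict(nn=(220,168),np=(310,172),pp=(276,250),pn=(165,243))}
allm=[];allq=[]
for n,d in C.items():
    q=[plane(n,uv,.015) for uv in d.values()];m=[P[k] for k in d]
    th,t,R,r=fit(m,q);print(n,np.degrees(th),t,r)
    if n!='scene': allm+=m;allq+=q
th,t,R,r=fit(allm,allq);print(np.degrees(th),t,r)
print('roller',tri([('side',(429,334)),('scene',(187,206))]),t+R@[.055,-.065])
print('spare',[plane('wrist',u,.03) for u in((250,47),(240,0))])
for n,u in(('side',(429,334)),('scene',(187,206))):
    print(R.T@(plane(n,u,.0545)[:2]-t))
im=optics.camera('side')
cv2.imwrite('pics/c1.png',cv2.resize(im[270:430,160:490],None,fx=2.4,fy=2.4,interpolation=cv2.INTER_CUBIC))
E
```

```text
wrist 14.680833474795183 [ 0.54983454 -0.04355527] [0.00144511 0.00330504 0.00332711]
side 14.610365500615249 [ 0.54729295 -0.05247571] [0.00598507 0.00667203 0.00704631]
scene 16.589337834948697 [ 0.54444224 -0.03919167] [0.01367484 0.00151302 0.01525906 0.00315242]
14.646008533155678 [ 0.548564   -0.04801555] [0.00324406 0.00578491 0.00667858 0.01056181 0.00543841 0.00730557]
roller [ 0.62063857 -0.09120307  0.05779168] [ 0.61821187 -0.09699692]
spare [array([0.63506477, 0.15432035, 0.03      ]), array([0.62799011, 0.19306073, 0.03      ])]
[ 0.06273944 -0.05901006]
[ 0.05354058 -0.06184562]
```

View pics/c1.png

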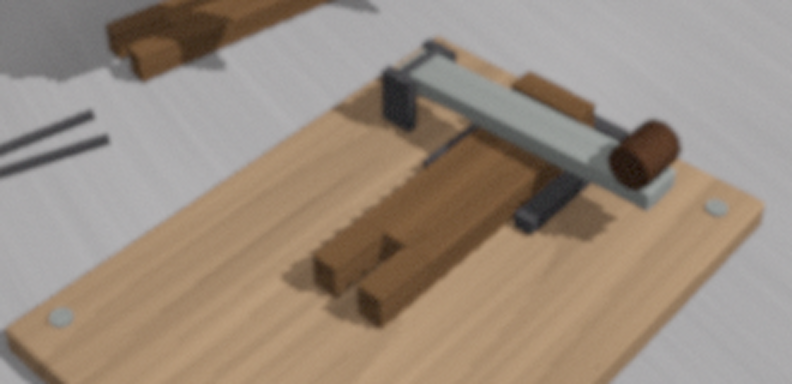

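The crop puts the roller at about (429,334) and shows the pin's slotted front and the left lug hiding one board corner. The wrist fit and the two-view roller point agree, so I'll move near the roller and look again.

The rows are not in the units I measure in: shifts go in shares of 0.75 m and turns go in shares of 360 degrees. I convert before sending: -0.14 m / 0.75 = -0.1867, -0.067 m / 0.75 = -0.0893, -14.7 degrees / 360 = -0.0408.

Request:
creep_tool([
  {"d":[-0.0467,-0.0227,0],"yaw":-0.0111,"finger_gap":0.06},
  {"d":[-0.0933,-0.0453,0],"yaw":-0.0222,"finger_gap":0.06},
  {"d":[-0.14,-0.0667,0],"yaw":-0.0333,"finger_gap":0.06},
  {"d":[-0.1867,-0.0893,0],"yaw":-0.0408,"finger_gap":0.06},
  {"d":[-0.1867,-0.0893,0],"yaw":-0.0408,"finger_gap":0.06},
  {"d":[-0.1867,-0.0893,0],"yaw":-0.0408,"finger_gap":0.06},
  {"d":[-0.1867,-0.0893,0],"yaw":-0.0408,"finger_gap":0.06},
])

```text
time_s: 0.78
eef_pos: [0.6332, -0.1399, 0.214]
orientation: [180.0, -0.0, 104.6]
force: [0.5, 0.3, -0.2]
finger_gap: 0.0597
grip_force: 0.0
```

```bash
python3 - <<'E'
from h import *
o=sensors.get_obs();p=optics.camera_params('wrist');im=optics.camera('wrist');cv2.imwrite('pics/w1.png',im)
import json;json.dump({k:(v.tolist() if hasattr(v,'tolist') else v) for k,v in p.items()},open('w1.json','w'))
print(o['eef_pos'],o['orientation'])
E
```

```text
[ 0.63317604 -0.13988897  0.21397332] [ 1.79989837e+02 -5.34783174e-03  1.04635353e+02]
```

View pics/w1.png

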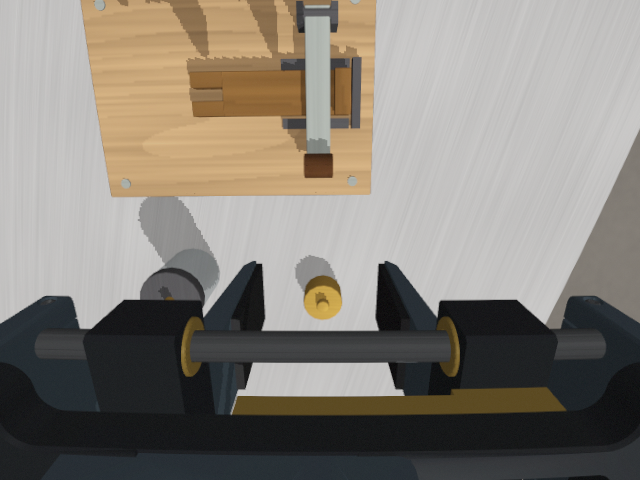

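The wrist view shows the jig nearly square to the tool, with the roller spanning columns 305–333 around (319,165). The near board corners are at (112,194) and (371,192), and the pin's front end is at (190,71)–(193,116). The brass pot and the jar lie on the -y side.

```bash
python3 - <<'E'
from h import *; import json
p=json.load(open('w1.json'));p={k:np.array(v) if isinstance(v,list) else v for k,v in p.items()}
im=cv2.imread('pics/w1.png');hsv=cv2.cvtColor(im,cv2.COLOR_BGR2HSV)
r=((hsv[140:190,290:350,2]<110)&(hsv[140:190,290:350,1]>120)).astype(np.uint8);x,y,w,h=cv2.boundingRect(r);print(x+290,y+140,w,h)
W=lambda uv,z:plane('wrist',uv,z,p)[:2]
th,t,R,res=fit([(-.17,-.1),(.11,-.1)],[W((112,194),.015),W((371,192),.015)]);print(np.degrees(th),t,res)
T=np.array([.63318,-.13989]);a=np.radians(14.635);ux=np.array([np.cos(a),np.sin(a)]);uy=np.array([-np.sin(a),np.cos(a)])
tool=lambda q:(round((q-T)@uy,4),round((q-T)@ux,4))
print('roller img tool',tool(W((319,165),.058)),'jig roller',tool(t+R@[.055,-.065]))
print('pin front',[ (tool(W(u,.033)),R.T@(W(u,.033)-t)) for u in((190,71),(193,116))])
print('pot',tool(W((322,300),.03)),'jar',tool(W((172,290),.06)))
print('lug',tool(W((318,10),.045)),tool(t+R@[.055,.065]))
E
```

```text
304 154 29 24
14.869776640479593 [ 0.5492592  -0.04081984] [0.00109771 0.00109771]
roller img tool (np.float64(0.0501), np.float64(-0.0017)) jig roller (np.float64(0.0523), np.float64(-0.0009))
pin front [((np.float64(0.1344), np.float64(-0.121)), array([-0.06475661,  0.017613  ])), ((np.float64(0.0944), np.float64(-0.1219)), array([-0.06585935, -0.0223565 ]))]
pot (np.float64(-0.1013), np.float64(0.0013)) jar (np.float64(-0.0748), np.float64(-0.152))
lug (np.float64(0.1805), np.float64(-0.0023)) (np.float64(0.1823), np.float64(-0.0014))
```

Scaled: 0.177 m / 0.75 = 0.236, 0.06 m / 0.75 = 0.08.

Request:
creep_tool([
  {"d":[0.0333,-0.0013,0.04],"finger_gap":0.06},
  {"d":[0.068,-0.002,0.08],"finger_gap":0.06},
  {"d":[0.068,-0.002,0.1267],"finger_gap":0.06},
  {"d":[0.068,-0.002,0.1667],"finger_gap":0.06},
  {"d":[0.068,-0.002,0.2067],"finger_gap":0.06},
  {"d":[0.068,-0.002,0.2333],"finger_gap":0.06},
  {"d":[0.068,-0.002,0.236],"finger_gap":0.06},
  {"d":[0.068,-0.002,0.236],"finger_gap":0.06},
], clamp_n=15)

```text
time_s: 1.5
eef_pos: [0.6183, -0.09, 0.036]
orientation: [-179.9, -0.1, 104.8]
force: [-0.0, 0.1, -1.0]
finger_gap: 0.0597
grip_force: 0.0
```

Request:
creep_tool([
  {"finger_gap":0.04},
  {"finger_gap":0.02},
  {"finger_gap":0.02},
  {"finger_gap":0.02},
  {"finger_gap":0.02},
  {"finger_gap":0.02},
], clamp_n=15)

```text
time_s: 2.0
eef_pos: [0.6187, -0.0912, 0.0374]
orientation: [180.0, 0.0, 104.7]
force: [1.3, -1.8, 0.9]
finger_gap: 0.0262
grip_force: 15.0
```

Scaled: -0.1056 m / 0.75 = -0.1408, -0.0988 m / 0.75 = -0.1317.

Request:
creep_tool([
  {"d":[0.0049,0,-0.0229],"finger_gap":0.02},
  {"d":[0.0132,0,-0.0457],"finger_gap":0.02},
  {"d":[0.0247,0,-0.0673],"finger_gap":0.02},
  {"d":[0.0389,0,-0.0869],"finger_gap":0.02},
  {"d":[0.0559,0,-0.1045],"finger_gap":0.02},
  {"d":[0.0751,0,-0.1195],"finger_gap":0.02},
  {"d":[0.0961,0,-0.1317],"finger_gap":0.02},
  {"d":[0.1188,0,-0.1408],"finger_gap":0.02},
], clamp_n=25)

```text
time_s: 2.67
eef_pos: [0.5955, -0.0045, 0.1435]
orientation: [-180.0, 0.0, 104.7]
force: [-2.3, -4.0, -1.3]
finger_gap: 0.0259
grip_force: 25.0
```

Scaled: 0.0721 m / 0.75 = 0.0961, 0.0541 m / 0.75 = 0.0721.

Request:
creep_tool([
  {"d":[0.0236,0,-0.0059],"finger_gap":0.02},
  {"d":[0.0477,0,-0.0084],"finger_gap":0.02},
  {"d":[0.0721,0,-0.0076],"finger_gap":0.02},
  {"d":[0.0961,0,-0.0033],"finger_gap":0.02},
  {"d":[0.0961,0,-0.0033],"finger_gap":0.02},
  {"d":[0.0961,0,-0.0033],"finger_gap":0.02},
], clamp_n=25)

```text
time_s: 3.17
eef_pos: [0.5764, 0.0665, 0.1458]
orientation: [-179.9, -0.1, 104.8]
force: [-12.4, 4.1, 17.8]
finger_gap: 0.026
grip_force: 25.0
```

Request:
creep_tool([
  {"finger_gap":0.05},
  {"finger_gap":0.05},
  {"finger_gap":0.05},
  {"finger_gap":0.05},
])

```text
time_s: 3.5
eef_pos: [0.5778, 0.065, 0.1451]
orientation: [180.0, 0.0, 104.7]
force: [0.6, -0.0, 0.2]
finger_gap: 0.0487
grip_force: 0.0
```

Request:
creep_tool([
  {"d":[0,0,-0.04],"finger_gap":0.05},
  {"d":[0,0,-0.08],"finger_gap":0.05},
  {"d":[0,0,-0.1067],"finger_gap":0.05},
  {"d":[-0.04,-0.04,-0.1067],"finger_gap":0.05},
  {"d":[-0.08,-0.08,-0.1067],"finger_gap":0.06},
  {"d":[-0.1067,-0.12,-0.1067],"finger_gap":0.07},
  {"d":[-0.1333,-0.1467,-0.1067],"finger_gap":0.07},
  {"d":[-0.1333,-0.1467,-0.1067],"finger_gap":0.07},
])

```text
time_s: 4.17
eef_pos: [0.4942, -0.0625, 0.2249]
orientation: [-180.0, 0.0, 104.6]
force: [0.4, 0.0, 0.2]
finger_gap: 0.0696
grip_force: 0.0
```

```bash
python3 - <<'E'
from h import *
cv2.imwrite('pics/s2.png',optics.camera('side'))
E
```

```text
(no output)
```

View pics/s2.png

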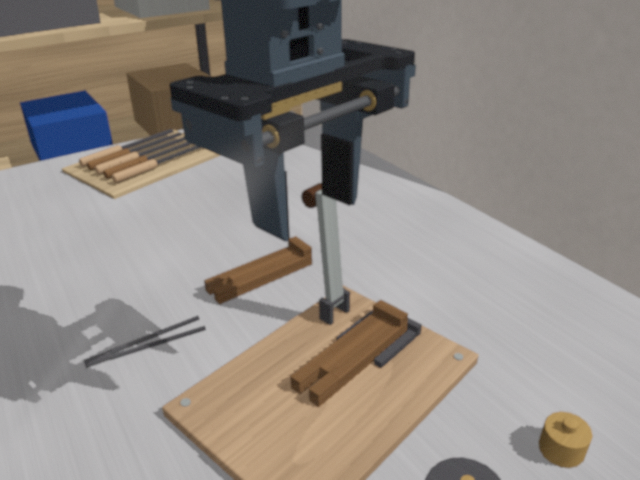

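Each call in tool axes at start; first call: xy move + 49°, next rotate 41.

The side view shows the bar standing slightly past upright, with the roller at (315,193). The pin is still in place and the spare is untouched. Next I turn the tool 90° and move over the pin.

Scaled: 0.0434 m / 0.75 = 0.0579, 0.0055 m / 0.75 = 0.0073, 49 degrees / 360 = 0.1361.

Request:
creep_tool([
  {"d":[0.004,0.0267,0],"yaw":0.0194,"finger_gap":0.07},
  {"d":[0.0073,0.0579,0],"yaw":0.0389,"finger_gap":0.07},
  {"d":[0.0073,0.0579,0],"yaw":0.0583,"finger_gap":0.07},
  {"d":[0.0073,0.0579,0],"yaw":0.0778,"finger_gap":0.07},
  {"d":[0.0073,0.0579,0],"yaw":0.0972,"finger_gap":0.07},
  {"d":[0.0073,0.0579,0],"yaw":0.1167,"finger_gap":0.07},
  {"d":[0.0073,0.0579,0],"yaw":0.1361,"finger_gap":0.07},
])

```text
time_s: 4.8
eef_pos: [0.5379, -0.0427, 0.2249]
orientation: [-180.0, -0.0, 55.4]
force: [-0.0, 0.0, 0.1]
finger_gap: 0.0699
grip_force: 0.0
```

Request:
creep_tool([
  {"yaw":0.0194,"finger_gap":0.07},
  {"yaw":0.0389,"finger_gap":0.07},
  {"yaw":0.0583,"finger_gap":0.07},
  {"yaw":0.0778,"finger_gap":0.07},
  {"yaw":0.0972,"finger_gap":0.07},
  {"yaw":0.1139,"finger_gap":0.07},
  {"yaw":0.1139,"finger_gap":0.07},
  {"yaw":0.1139,"finger_gap":0.07},
])

```text
time_s: 5.47
eef_pos: [0.5376, -0.0429, 0.225]
orientation: [-180.0, 0.0, 14.9]
force: [0.3, 0.4, -0.2]
finger_gap: 0.07
grip_force: 0.0
```

```bash
python3 - <<'E'
from h import *
print(sensors.get_obs()['eef_pos'],sensors.get_obs()['orientation']);
import json
p=optics.camera_params('wrist');cv2.imwrite('pics/w2.png',optics.camera('wrist'))
json.dump({k:(v.tolist() if hasattr(v,'tolist') else v) for k,v in p.items()},open('w2.json','w'))
E
```

```text
[ 0.5376492  -0.04291994  0.22495051] [-1.79994562e+02  7.55287246e-04  1.49173959e+01]
```

View pics/w2.png

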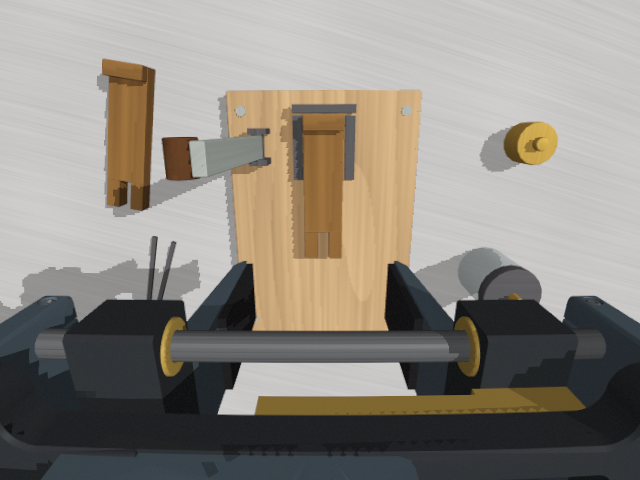

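The wrist view shows the bar standing open at left. The pin's front corners are at (304,257) and (342,257), and the top face meets the heel at (304,131) and (343,131). The spare is at upper left, clear of the arm.

```bash
python3 - <<'E'
from h import *; import json
p=json.load(open('w2.json'));p={k:np.array(v) if isinstance(v,list) else v for k,v in p.items()}
T=np.array([.53765,-.04292]);a=np.radians(14.917);ux=np.array([np.cos(a),np.sin(a)]);uy=np.array([np.sin(a),-np.cos(a)])
for n,u,z in(('fl',(304,257),.033),('fr',(342,257),.033),('rl',(304,131),.033),('rr',(343,131),.033),('board-r',(421,90),.015),('board-l',(228,90),.015)):
    q=plane('wrist',u,z,p)[:2]-T;print(n,(q@ux).round(4),(q@uy).round(4))
E
```

```text
fl -0.0536 -0.0172
fr -0.0536 0.0245
rl 0.0794 -0.0153
rr 0.0793 0.0233
board-r 0.1196 0.1028
board-l 0.1197 -0.0925
```

Scaled: 0.204 m / 0.75 = 0.272, 0.19 m / 0.75 = 0.2533.

Request:
creep_tool([
  {"d":[-0.008,0.0053,0.04],"finger_gap":0.07},
  {"d":[-0.008,0.0053,0.0867],"finger_gap":0.07},
  {"d":[-0.008,0.0053,0.1333],"finger_gap":0.07},
  {"d":[-0.008,0.0053,0.18],"finger_gap":0.07},
  {"d":[-0.008,0.0053,0.22],"finger_gap":0.07},
  {"d":[-0.008,0.0053,0.2533],"finger_gap":0.07},
  {"d":[-0.008,0.0053,0.272],"finger_gap":0.07},
  {"d":[-0.008,0.0053,0.272],"finger_gap":0.07},
])

```text
time_s: 6.18
eef_pos: [0.5307, -0.0484, 0.0182]
orientation: [-179.9, 0.2, 14.9]
force: [-0.5, -0.1, -0.5]
finger_gap: 0.0703
grip_force: 0.0
```

Request:
creep_tool([
  {"finger_gap":0.05},
  {"finger_gap":0.03},
  {"finger_gap":0.03},
  {"finger_gap":0.03},
  {"finger_gap":0.03},
  {"finger_gap":0.03},
  {"finger_gap":0.03},
], clamp_n=12)

```text
time_s: 6.77
eef_pos: [0.533, -0.0489, 0.0219]
orientation: [180.0, -0.1, 14.7]
force: [-2.4, 0.7, 9.3]
finger_gap: 0.0398
grip_force: 12.0
```

Scaled: -0.068 m / 0.75 = -0.0907, -0.063 m / 0.75 = -0.084.

Request:
creep_tool([
  {"d":[-0.008,0,0],"finger_gap":0.03},
  {"d":[-0.02,0,0],"finger_gap":0.03},
  {"d":[-0.0333,0,0],"finger_gap":0.03},
  {"d":[-0.0467,0,0],"finger_gap":0.03},
  {"d":[-0.06,0,0],"finger_gap":0.03},
  {"d":[-0.0733,0,0],"finger_gap":0.03},
  {"d":[-0.084,0,0],"finger_gap":0.03},
  {"d":[-0.0907,0,0],"finger_gap":0.03},
], clamp_n=12)

```text
time_s: 7.43
eef_pos: [0.4672, -0.0666, 0.0219]
orientation: [179.9, -0.2, 14.7]
force: [4.7, 1.3, 6.2]
finger_gap: 0.0401
grip_force: 12.0
```

Request:
creep_tool([
  {"finger_gap":0.03},
  {"finger_gap":0.03},
  {"finger_gap":0.05},
  {"finger_gap":0.07},
  {"finger_gap":0.07},
  {"finger_gap":0.07},
])

```text
time_s: 7.93
eef_pos: [0.4663, -0.0661, 0.0209]
orientation: [-180.0, 0.0, 14.7]
force: [-0.3, -0.7, 0.0]
finger_gap: 0.0635
grip_force: 0.0
```

Scaled: -0.18 m / 0.75 = -0.24, -0.15 m / 0.75 = -0.2.

Request:
creep_tool([
  {"finger_gap":0.07},
  {"d":[0,0,-0.02],"finger_gap":0.07},
  {"d":[0,0,-0.0533],"finger_gap":0.07},
  {"d":[0,0,-0.1],"finger_gap":0.07},
  {"d":[0,0,-0.1467],"finger_gap":0.07},
  {"d":[0,0,-0.2],"finger_gap":0.07},
  {"d":[0,0,-0.24],"finger_gap":0.07},
  {"d":[0,0,-0.24],"finger_gap":0.07},
])

```text
time_s: 8.6
eef_pos: [0.4695, -0.0666, 0.2068]
orientation: [179.8, -0.4, 14.7]
force: [2.0, 0.2, 0.7]
finger_gap: 0.0698
grip_force: 0.0
```

```bash
python3 - <<'E'
from h import *
cv2.imwrite('pics/s3.png',optics.camera('side'))
E
```

```text
(no output)
```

View pics/s3.png

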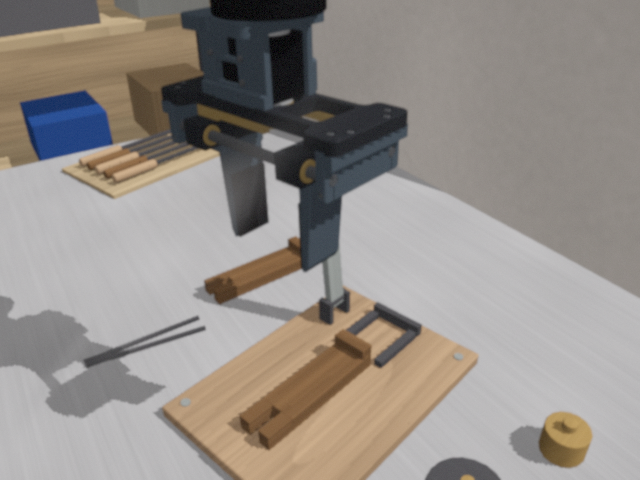

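The side view shows the pin flat on the board, with its heel at (353,347) just past the front ends of the rails. That fits a slide of about 68 mm, to jig x of about -56 mm. The bar stands open and the gripper is clear.

Request:
creep_tool([
  {"finger_gap":0.07},
  {"finger_gap":0.07},
  {"finger_gap":0.07},
])

```text
time_s: 8.9
eef_pos: [0.4658, -0.0659, 0.1996]
orientation: [-179.9, 0.1, 14.7]
force: [0.1, 0.1, 0.1]
finger_gap: 0.07
grip_force: 0.0
```

```bash
python3 -c "
from rig import manip, optics, sensors
print(manip.hand_in())"
```

```text
the job is handed in; nothing more can be done
None
```

I handed the job in at about 9 s (no verdict was returned): the bar stands open just past upright, the pin lies flat on the board about 68 mm out (jig x ≈ -56 mm), and the spare pin was not touched.

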